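Clear the tool chest and hold its lid open

ROBOT

A 7-joint arm with a two-finger parallel gripper is mounted at the origin on the work surface. World frame = base frame: x ahead of the robot, y to its left, z up, the work surface at z = 0. Lengths are in m, angles in rad, forces in N, time in s.
With the tool pointing down it reaches from about 0.425 to 0.8 m from the base axis. Payload 8.3 kg.
Tool frame: the origin (TCP) lies between the finger pads; the fingertips stand ctrl.finger_overhang ahead of it and the grasp point (between the pads) lies 3 mm ahead of it (ctrl.finger_overhang is the distance from the TCP to the fingertips, in m); z points along the fingers, y is the direction in which the jaws open and shut (so a half turn about z gives the same grasp; the last joint's range is limited). The gripper opens to 85 mm and grips with 20 to 120 N. Pads are 22 mm wide; open, the fingers measure 114 mm over their backs; the gripper's body (76 mm by 85 mm) begins 54 mm behind the grasp point. The pads swing forward as they close: fully open they stand 13 mm farther back than shut.
Start: joints at [-1.323, 0.383, 0.016, 1.37, -0.006, 1.388, -0.046], TCP at [0.191, 0.595, 0.253] pointing down, gripper open.
Joint ranges: [-2.95, 2.95], [-0.25, 2.06], [-1.52, 1.56], [0.18, 2.33], [-1.44, 4.58], [0.02, 2.06], [-3.01, 3.01]. Speed limits (rad/s): [2.39, 2.39, 3.01, 3.01, 3.14, 3.14, 3.14].

INTERFACE

Orientations are given as a rotation vector (axis times angle).
In Python, from rig import ctrl gives the robot as it stands.
- The arm moves only by the shell command python3 -m crank 'ROWS'. ROWS is JSON, a list of rows, each a list of 3 entries, a list of its own where there are three numbers: the shift along the tool's x, y, z in mm, then the turn about the tool's z in degrees, then the finger opening in mm, from 0 to 85.4. A call has 1 to 5 rows; each row shifts and turns the commanded pose from where the row before left it, along the tool's axes as they then stand; what a row does not reach is not made up. A row lasts 1/12 s, in which the tool goes at most 41.7 mm and 7.16 degrees, less where a joint would pass 70% of its speed; a pose out of reach is approached as far as the arm can. A call with a gripper value outside its range is refused whole. The fingers move at their own pace and stop on an object; the grip force is fixed at half the most. Time passes only in rows, so rows that do not move let the fingers close. It gives the time, the measured TCP pose, the force and the opening at its end, in the units of the state.
- ctrl.read_state(): the state, without advancing time (a new reading comes with each control period).
- ctrl.camera(name): name is "side" or "top"; returns the picture (384x512x3 uint8, red, green, blue); there is no depth.
- ctrl.camera_info(name): a dict with "fx", "fy", "cx", "cy" (pixels), "world_from_camera" (4x4, takes a point from camera to world coordinates). Camera axes: x right, y down, z forward; pixel columns grow to the right and rows downward; lengths in m; the calibration is good to about 2 mm. A picture is of the moment at which its call begins. camera_info takes no time and is no camera call.
- ctrl.finish_job(): hands the job in, once; it reports no verdict.
Trained networks look in the newest picture that a camera, given by its name, has taken for a name from the list of things; names that differ only in an ending like _2 or _b are one class to them, and where a whole thing is asked for, a point or a joint stands for the part that bears it (a point fixed in the world has none). Each returns a list of dicts, best first, with "confidence" (0 to 1); they miss things now and then, are a little off and sometimes report something else, mostly with a low value. They report only what shows in the picture. A call takes as long as a camera call. They do not tell look-alikes from the thing itself.
- ctrl.recognise(thing, camera): "xy" ([column, row] in pixels, amid what is visible of it).
- ctrl.cut_out(thing, camera): "region" (384x512 bool, what is visible of it) and "xy" ([column, row] in pixels, amid what is visible of it).
The state is a dict: "t": time; "joints": joint angles; "joint_vel": joint speeds; "tau": joint torques, N m; "eef_pos": TCP position; "tcp_rot": TCP orientation; "contact_force": force on the tool from outside, world axes, zero at the start; "moment": the same for the moment, N m; "opening": finger opening in m.
Only numpy, scipy, OpenCV 4.12 (cv2) and the standard library are available. Lean on these libraries where they do the work, as an engineer would, in place of code of your own. Each camera call takes 0.05 s, during which the arm holds its last target.

TASK

Move the sharpening stone from the closed lid of the wooden tool chest to the cork pad, setting it down (not dropping it) flat on the middle of the pad and along its length. Then take the lid's steel bar handle, gently raise the lid to 40 degrees from closed and keep it there so that the carver on the far side of the bench can reach in; the lid falls shut if let go, so finish while your gripper is still holding the handle. Leave the mallet, the glue bottle and the wooden offcut alone.

Things in the scene. Friction and masses are not known exactly. Their poses are not given: they have to be found in the camera images.
- chest: Pale wooden tool chest, fixed to the bench, 220 (x) x 240 (y) mm, walls 85 mm high and 10 mm thick, gouges inside. Origin: centre of its underside, on the bench. Its x axis points from the hinge side (nearest the robot) to the opening side (the far side, with the handle), z up; its yaw varies. The top of the closed lid is 95.5 mm above the origin.
- lid (a joint): Angle of the chest's lid in rad: 0 closed, growing as the far edge rises (40 degrees = 0.698), up to 1.5. The lid is a flat 220 x 240 x 10 mm wooden board, with its handle about 0.45 kg in all; its hinge is nearly free, so it falls shut when let go.
- lid_hinge (a point): Point on the lid's hinge line, at its middle: at chest x -110 mm, y 0, z 85.5 mm; it does not move as the lid turns. The hinge line runs along the chest's y axis, level. The point turns with the lid; its x axis points along the lid from the hinge to the free edge.
- handle: Steel bar handle near the lid's free (far) edge: round bar, diameter 12 mm, 100 mm long, parallel to the hinge line (its y axis), on two posts 88 mm apart. Origin: centre of the bar, 35 mm above the lid's top face; from the hinge line 195 mm along the lid and 45 mm square to it. The bar turns easily in its posts (up to 1.6 rad either way).
- stone: Dark grey sharpening stone, 150 (x) x 50 (y) x 25 (z) mm, about 0.45 kg, lying flat on the closed lid at the start, roughly crosswise. Origin: centre of its underside; x along its length, z up.
- pad: Cork pad fixed to the bench on one side of the chest (left or right), 200 (x) x 100 (y) x 8 (z) mm. Origin: centre of its underside, on the bench; x along its length.
- mallet: Carver's round wooden mallet standing on its head on the other side of the chest from the pad, 205 mm tall, head up to 92 mm in diameter. Origin: centre of its underside. Leave alone.
- glue: White glue bottle with a black cap, 140 mm tall, 56 mm in diameter, standing beyond the chest. Origin: centre of its underside. Leave alone.
- offcut: Small wooden block 90 x 55 x 35 mm lying beyond the chest. Origin: centre of its underside. Leave alone.
Not all that is in view belongs to the job. Of the things that look like the pad, the middle-sized one is meant.

How it is judged:
On the way:
1. the stone lies on the cork pad, released, with the lid still closed (horizontal distance between stone and pad below 0.035 m and angle between the x axis of stone and the x axis of pad, either way round below 0.3 rad and angle between stone's own z axis and vertical below 0.1 rad and height (world z) of stone below 0.014 m and contact force between stone and the fingers below 0.1 N and linear speed of stone below 0.03 m/s and value of joint lid below 0.06 rad), for 0.2 s.
At the end, for the whole second after the job is handed in: The lid is still at 40 degrees (within 6) from closed, held by the fingers on its bar handle and propped by nothing else; the stone lies flat, at rest and untouched on the pad, its centre within 35 mm of the pad's and its length within 0.3 rad of the pad's (value of joint lid between 0.593 and 0.803 rad and velocity of joint lid between -0.06 and 0.06 rad/s and contact force between handle and the fingers above 0.8 N and contact force between chest and stone below 0.1 N and contact force between chest and mallet below 0.1 N and contact force between chest and glue below 0.1 N and contact force between chest and offcut below 0.1 N and horizontal distance between stone and pad below 0.035 m and angle between the x axis of stone and the x axis of pad, either way round below 0.3 rad and angle between stone's own z axis and vertical below 0.1 rad and height (world z) of stone below 0.014 m and contact force between stone and the fingers below 0.1 N and linear speed of stone below 0.03 m/s); the arm keeps its last pose, push and grip.
It fails at once if the lid swings faster than 2 rad/s (jerked, thrown or dropped) (velocity of joint lid above 2 rad/s or velocity of joint lid below -2 rad/s).
It fails at once if the lid is raised before the stone is off it (value of joint lid above 0.1 rad and contact force between chest and stone above 0.1 N).
It fails at once if the stone is dropped (faster than 0.5 m/s close to the bench) (height (world z) of stone below 0.05 m and linear speed of stone above 0.5 m/s).
It fails at once if the mallet, glue bottle or offcut is moved by more than 30 mm or tipped over (distance of any of mallet, glue, offcut from where it was at the start of the episode above 0.03 m or angle between any of mallet, glue, offcut's own z axis and vertical above 0.3 rad).
It also fails if it takes over 53 s, if anything falls off the work surface, if the arm or the gripper's body presses on something with over 40 N, if the wrist force passes 120 N, or if a joint passes its speed limit or range.

## Working session

There is one attempt and no reset: what is moved stays moved. The work goes in short steps, Python scripts to look and compute and a shell command to move; the robot and the scene stay as the last step left them, time stands still between calls to the robot, and variables do not carry over. Pictures are saved under pics/ and viewed, and the job is handed in when it is done.

```bash
ls; mkdir -p pics; python3 - <<'E'
from rig import ctrl
import cv2,numpy as np
s=ctrl.read_state()
print({k:np.round(v,3).tolist() for k,v in s.items()}, ctrl.finger_overhang)
for n in("side","top"):
    im=ctrl.camera(n); cv2.imwrite(f"pics/{n}0.png",im[:,:,::-1])
    i=ctrl.camera_info(n); print(n,i["fx"],i["cx"],i["cy"],np.round(i["world_from_camera"],3).tolist())
    for t in("chest","stone","pad","handle","mallet","glue","offcut"):
        print(t,[(np.round(d["xy"]).tolist(),round(d["confidence"],2)) for d in ctrl.recognise(t,n)])
E
```

```text
pics
{'t': 0.0, 'joints': [-1.323, 0.384, 0.016, 1.371, -0.006, 1.388, -0.047], 'joint_vel': [0.002, -0.001, -0.0, 0.001, -0.0, -0.0, 0.002], 'tau': [0.0, -62.76, 0.845, -37.184, 0.017, 0.014, 0.0], 'eef_pos': [0.191, 0.595, 0.252], 'tcp_rot': [-0.486, -3.104, 0.003], 'contact_force': [1.088, -0.255, 0.722], 'moment': [-0.007, -0.026, -0.004], 'opening': 0.085} 0.022
side 406.4880479109986 256.0013153836749 192.4079531848806 [[0.895, -0.311, 0.32, 0.086], [-0.446, -0.595, 0.669, -0.853], [-0.018, -0.741, -0.671, 0.926], [0.0, 0.0, 0.0, 1.0]]
chest [([280.0, 194.0], 0.79)]
stone [([271.0, 179.0], 0.76), ([368.0, 231.0], 0.56)]
pad [([306.0, 279.0], 0.75), ([395.0, 287.0], 0.63), ([203.0, 314.0], 0.58)]
handle []
mallet [([200.0, 145.0], 0.57)]
glue [([287.0, 133.0], 0.89)]
offcut []
top 377.4250801809054 254.1827553333959 187.25295606122566 [[0.024, -0.999, 0.033, 0.419], [-1.0, -0.024, -0.001, -0.046], [0.002, -0.033, -0.999, 1.373], [0.0, 0.0, 0.0, 1.0]]
chest [([235.0, 151.0], 0.96)]
stone [([241.0, 162.0], 0.78)]
pad [([365.0, 128.0], 0.82), ([329.0, 182.0], 0.71)]
handle [([176.0, 109.0], 0.29)]
mallet [([148.0, 191.0], 0.89)]
glue [([176.0, 108.0], 0.69)]
offcut [([315.0, 114.0], 0.83)]
```

View pics/top0.png

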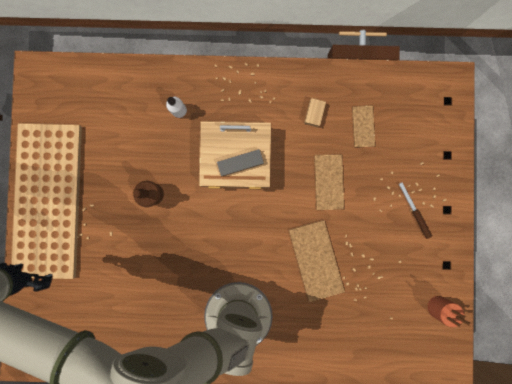

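View pics/side0.png

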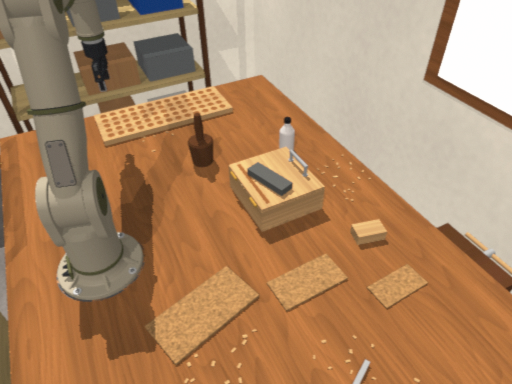

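Top view: three cork pads at (364,126) small, (329,181) middle, (317,260) large. The middle one, right of the chest, should be 200x100. Next I measure it and enlarge the crop to confirm.

```bash
cat > h.py <<'E'
from rig import ctrl
import cv2,numpy as np
def inv(n,uv,z):
    i=ctrl.camera_info(n);T=np.array(i["world_from_camera"])
    uv=np.atleast_2d(uv).astype(float)
    d=np.c_[(uv[:,0]-i["cx"])/i["fx"],(uv[:,1]-i["cy"])/i["fy"],np.ones(len(uv))]@T[:3,:3].T
    o=T[:3,3]; return o+d*((z-o[2])/d[:,2])[:,None]
def proj(n,P):
    i=ctrl.camera_info(n);T=np.linalg.inv(np.array(i["world_from_camera"]))
    p=np.atleast_2d(P)@T[:3,:3].T+T[:3,3]
    return np.c_[i["fx"]*p[:,0]/p[:,2]+i["cx"],i["fy"]*p[:,1]/p[:,2]+i["cy"]]
def rect(n,reg,z):
    c=max(cv2.findContours(reg.astype(np.uint8),cv2.RETR_EXTERNAL,cv2.CHAIN_APPROX_NONE)[0],key=cv2.contourArea)[:,0]
    w=inv(n,c,z)[:,:2]
    (x,y),(a,b),_=r=cv2.minAreaRect((w*1000).astype(np.float32))
    p=cv2.boxPoints(r); e=p[1]-p[0]; f=p[2]-p[1]
    l=e if np.hypot(*e)>np.hypot(*f) else f
    return np.round([x,y,max(a,b),min(a,b),np.degrees(np.arctan2(l[1],l[0]))%180],1)
E
python3 - <<'E'
from h import *
ims={}
for n in("top","side"):
    ims[n]=ctrl.camera(n)
    for t,z in(("pad",.008),("stone",.1205),("chest",.0955),("handle",.13),("offcut",.035),("mallet",.03),("glue",.07)):
        for d in ctrl.cut_out(t,n):
            print(n,t,np.round(d["xy"]),round(d["confidence"],2),d["region"].sum(),rect(n,d["region"],z))
c=ims["top"][80:310,180:400]; cv2.imwrite("pics/crop1.png",cv2.resize(c,None,fx=2.6,fy=2.6,interpolation=cv2.INTER_CUBIC)[:,:,::-1])
c=ims["side"][130:240,210:340]; cv2.imwrite("pics/crop2.png",cv2.resize(c,None,fx=5,fy=5,interpolation=cv2.INTER_CUBIC)[:,:,::-1])
E
```

```text
top pad [327. 183.] 0.96 1525 [ 490.5 -319.5  198.7  102.5    3.2]
top pad [316. 261.] 0.84 2766 [ 206.7 -276.3  270.6  136.9   16.7]
top pad [364. 127.] 0.7 787 [ 696.7 -439.8  149.5   73.6    6.1]
top stone [241. 163.] 0.98 714 [541.5   1.6 151.7  54.1 107.4]
top chest [233. 150.] 0.7 3936 [568.4  20.5 238.  228.3  91.3]
top handle [232. 128.] 0.58 113 [658.7  21.   99.4  13.3  91.4]
top offcut [316. 114.] 0.97 409 [ 736.6 -258.4   95.2   56.3  167.2]
top offcut [237. 127.] 0.55 141 [677.   26.1 107.   21.5  91.4]
top offcut [240. 160.] 0.5 691 [550.8   3.4 159.5  56.2 108.7]
top mallet [145. 193.] 0.66 614 [432.7 329.6 106.7  89.   91.8]
top glue [177. 108.] 0.87 302 [736.2 230.3  79.3  51.7  46.4]
side pad [396. 286.] 0.95 1326 [ 694.9 -441.9  150.6   77.3    4.8]
side pad [200. 312.] 0.85 5123 [ 205.5 -278.   273.9  142.1   15.4]
side pad [304. 279.] 0.75 2267 [ 489.9 -320.4  199.1  101.9    3.1]
side stone [269. 178.] 0.94 774 [537.7 -10.5 168.2  72.5 105.3]
side chest [278. 194.] 0.83 4689 [557.9 -18.4 320.1 270.2  90.8]
side handle [298. 156.] 0.53 45 [659.6  19.2  83.9   8.3  91.2]
side offcut [369. 230.] 0.82 657 [ 726.  -271.2  107.8   75.8  169.7]
side mallet [200. 143.] 0.73 911 [464.8 424.  365.   96.   68. ]
side glue [285. 133.] 0.61 368 [746.7 246.1 212.6  52.3  61. ]
```

View pics/crop1.png

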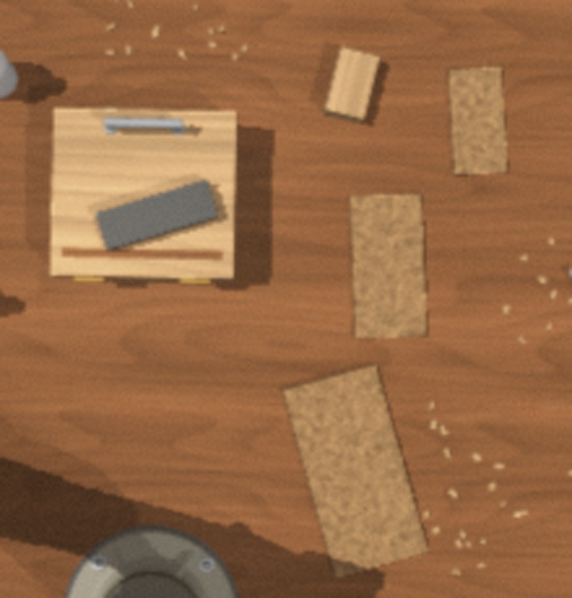

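View pics/crop2.png

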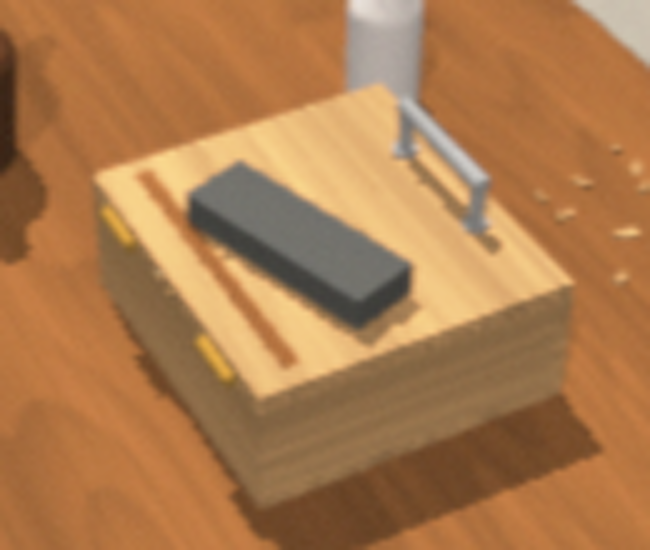

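Crops confirm: the middle pad measures 199x102 mm (the others are 150x75 and 271x137), so it is the one meant. The stone lies crosswise on the closed lid, and the bar handle is near the far edge.

```bash
cat >> h.py <<'E'
from scipy.spatial.transform import Rotation as R
def plan(p,jaw=None):
    """shift to p (mm in tool axes) and turn (deg) to bring tool y to heading jaw mod 180"""
    s=ctrl.read_state();M=R.from_rotvec(s["tcp_rot"]).as_matrix()
    y=np.degrees(np.arctan2(M[1,1],M[0,1]))
    b=np.degrees(np.arctan2(s["eef_pos"][1],s["eef_pos"][0]))
    print("tcp",np.round(s["eef_pos"],4),"tooly heading",round(y,2),"bearing",round(b,1),"j7",np.round(s["joints"][6],2),"open",round(s["opening"],4),"F",np.round(s["contact_force"],1),"t",round(s["t"],2),"zaxis",np.round(M[:,2],3))
    d=(np.array(p)-s["eef_pos"])*1000
    print("shift tool mm",np.round(M.T@d,1))
    if jaw is not None:
        print("turn(tool z)",round(((y-jaw+90)%180)-90,1))
        yn=np.radians(jaw if abs(((y-jaw+180)%360)-180)<=90 else jaw+180)
        M2=np.c_[np.cross([np.cos(yn),np.sin(yn),0],[0,0,-1]),[np.cos(yn),np.sin(yn),0],[0,0,-1]]
        print("shift in turned frame",np.round(M2.T@d,1))
E
python3 -c "
from h import *
plan([.5415,.0016,.25],17.4)"
```

```text
tcp [0.1911 0.5951 0.2533] tooly heading 72.2 bearing 72.2 j7 -0.05 open 0.0854 F [-0.2 -0.2 -0.4] t 1.6 zaxis [-0. -0. -1.]
shift tool mm [-515.1 -457.9    3.3]
turn(tool z) 54.8
shift in turned frame [-671.1  156.9    3.3]
```

```bash
python3 -m crank '[[[0,0,-35],0,85],[[-30,-27,0],0,85],[[-30,-27,0],0,85],[[-30,-27,0],0,85],[[-30,-27,0],0,85]]'
python3 -m crank '[[[-30,-27,0],0,85],[[-30,-27,0],0,85],[[-30,-27,0],0,85],[[-30,-27,0],0,85],[[-30,-27,0],0,85]]'
python3 -m crank '[[[-30,-27,0],0,85],[[-30,-27,0],0,85],[[-30,-27,0],0,85],[[-30,-27,0],0,85],[[-30,-27,0],0,85]]'
python3 -m crank '[[[-30,-27,0],0,85],[[-30,-27,0],0,85],[[0,0,0],7,85],[[0,0,0],7,85],[[0,0,0],7,85]]'
python3 -m crank '[[[0,0,0],7,85],[[0,0,0],7,85],[[0,0,0],7,85],[[0,0,0],7,85],[[0,0,0],5.8,85]]'
python3 -c "
from h import *
plan([.5415,.0016,.18],17.4)"
```

```text
t: 2.02
eef_pos: [0.273, 0.454, 0.2884]
tcp_rot: [0.486, 3.104, 0.001]
contact_force: [0.4, 0.0, 0.9]
opening: 0.0851
t: 2.43
eef_pos: [0.3745, 0.2792, 0.2886]
tcp_rot: [0.486, 3.104, 0.001]
contact_force: [1.2, 1.2, 0.6]
opening: 0.0851
t: 2.85
eef_pos: [0.476, 0.1048, 0.2888]
tcp_rot: [0.486, 3.103, 0.001]
contact_force: [1.6, -0.1, 0.0]
opening: 0.0849
t: 3.27
eef_pos: [0.5162, 0.0358, 0.2883]
tcp_rot: [-1.056, -2.959, 0.0]
contact_force: [-0.4, 0.5, 0.2]
opening: 0.0849
t: 3.68
eef_pos: [0.516, 0.037, 0.2884]
tcp_rot: [1.868, 2.526, 0.0]
contact_force: [0.5, 0.2, 1.0]
opening: 0.0852
tcp [0.516  0.037  0.2884] tooly heading 17.03 bearing 4.1 j7 0.24 open 0.0852 F [0.5 0.2 1. ] t 3.68 zaxis [ 0.  0. -1.]
shift tool mm [-41.3  14.  108.4]
turn(tool z) -0.4
shift in turned frame [-41.4  13.8 108.4]
```

```bash
python3 -m crank '[[[-20,7,0],0,85],[[-21,7,0],0,85],[[0,0,40],0,85],[[0,0,40],0,85],[[0,0,28],0,85]]'
python3 - <<'E'
from h import *
plan([.5415,.0016,.122],17.4); print(ctrl.finger_overhang)
im=ctrl.camera("top")
for d in ctrl.cut_out("stone","top"): print(np.round(d["xy"]),round(d["confidence"],2),rect("top",d["region"],.1205))
im=ctrl.camera("side"); cv2.imwrite("pics/s1.png",cv2.resize(im[90:250,190:370],None,fx=4,fy=3.7)[:,:,::-1])
E
```

```text
t: 4.1
eef_pos: [0.5408, 0.0017, 0.1777]
tcp_rot: [-1.86, -2.53, 0.002]
contact_force: [-0.5, -0.1, -0.5]
opening: 0.0849
tcp [0.5408 0.0017 0.1777] tooly heading 17.36 bearing 0.2 j7 0.4 open 0.0849 F [-0.5 -0.1 -0.5] t 4.1 zaxis [-0.001 -0.    -1.   ]
shift tool mm [-0.3  0.7 55.7]
turn(tool z) -0.0
shift in turned frame [-0.3  0.6 55.7]
0.022
[257. 151.] 0.72 [567.3 -26.7 228.1 150.    3.7]
[258. 158.] 0.62 [559.4 -63.6  50.5  26.2 171.1]
```

View pics/s1.png

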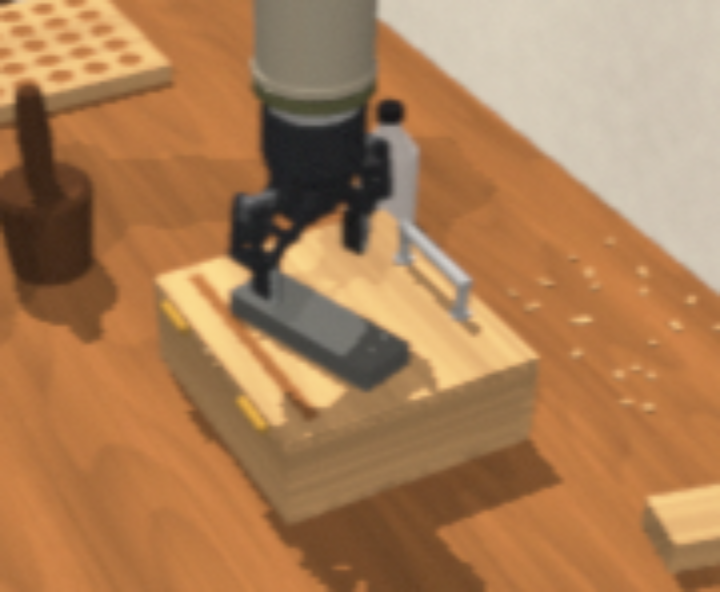

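The fingers hang above the stone, jaws across it. I lower partway, then check the straddle.

```bash
python3 -m crank '[[[0,1,30],0,85],[[0,0,20],0,85],[[0,0,0],0,85]]'
python3 - <<'E'
from h import *
plan([.5415,.0016,.122],17.4); print(proj("side",[[.5415,.0016,.1205]]))
im=ctrl.camera("side"); cv2.imwrite("pics/s2.png",cv2.resize(im[110:230,200:350],None,fx=5,fy=5)[:,:,::-1])
E
```

```text
t: 4.5
eef_pos: [0.5419, 0.0027, 0.1294]
tcp_rot: [-1.858, -2.531, 0.002]
contact_force: [-1.0, -0.3, 0.5]
opening: 0.0855
tcp [0.5419 0.0027 0.1294] tooly heading 17.44 bearing 0.3 j7 0.43 open 0.0855 F [-1.  -0.3  0.5] t 4.5 zaxis [-0.002 -0.    -1.   ]
shift tool mm [-1.  -0.7  7.4]
turn(tool z) 0.0
shift in turned frame [-1.  -0.7  7.4]
[[269.12168963 175.10076687]]
```

View pics/s2.png

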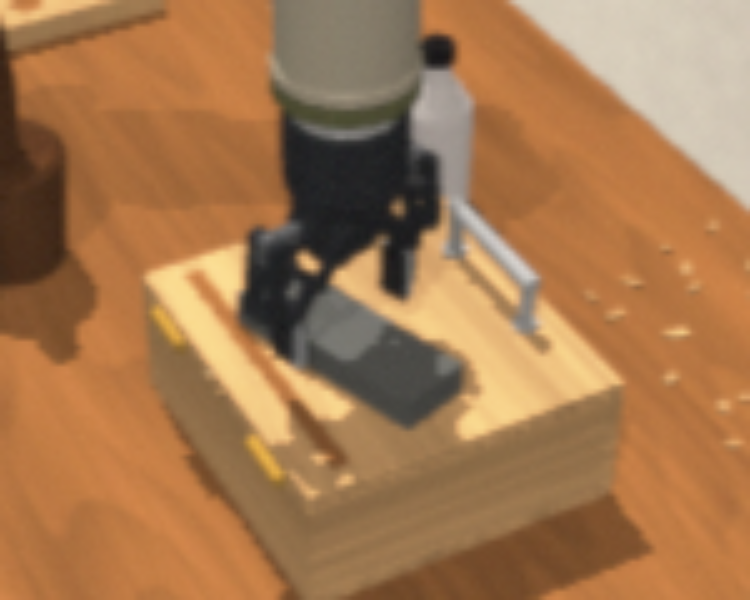

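The fingers straddle the stone near its middle. Lowering and closing.

```bash
python3 -m crank '[[[0,0,8],0,85],[[0,0,0],0,85],[[0,0,0],0,30],[[0,0,0],0,30],[[0,0,0],0,30]]'
python3 -m crank '[[[0,0,0],0,30],[[0,0,0],0,30],[[0,0,0],0,30],[[0,0,0],0,30]]'

```

```text
t: 4.97
eef_pos: [0.5431, 0.0024, 0.1232]
tcp_rot: [1.859, 2.531, 0.002]
contact_force: [4.4, 1.9, 5.0]
opening: 0.0508
t: 5.3
eef_pos: [0.5433, 0.0024, 0.1236]
tcp_rot: [1.859, 2.531, 0.002]
contact_force: [-1.6, 0.3, 6.8]
opening: 0.0485
```

```bash
python3 -m crank '[[[0,0,-6],0,30],[[0,0,-12],0,30],[[0,0,-25],0,30],[[0,0,0],0,30]]'
python3 - <<'E'
from h import *
plan([.4905,-.3195,.16],-86.8)
im=ctrl.camera("side"); cv2.imwrite("pics/s3.png",cv2.resize(im[90:230,200:350],None,fx=4.2,fy=4.2)[:,:,::-1])
E
```

```text
t: 5.63
eef_pos: [0.5446, 0.0019, 0.1697]
tcp_rot: [1.858, 2.528, 0.006]
contact_force: [2.4, -0.8, -3.4]
opening: 0.0485
tcp [0.5446 0.0019 0.1697] tooly heading 17.36 bearing 0.2 j7 0.41 open 0.0485 F [ 2.4 -0.8 -3.4] t 5.63 zaxis [ 0.006  0.001 -1.   ]
shift tool mm [-290.6 -147.6    9.3]
turn(tool z) -75.8
shift in turned frame [  72.  -317.9    9.7]
```

View pics/s3.png

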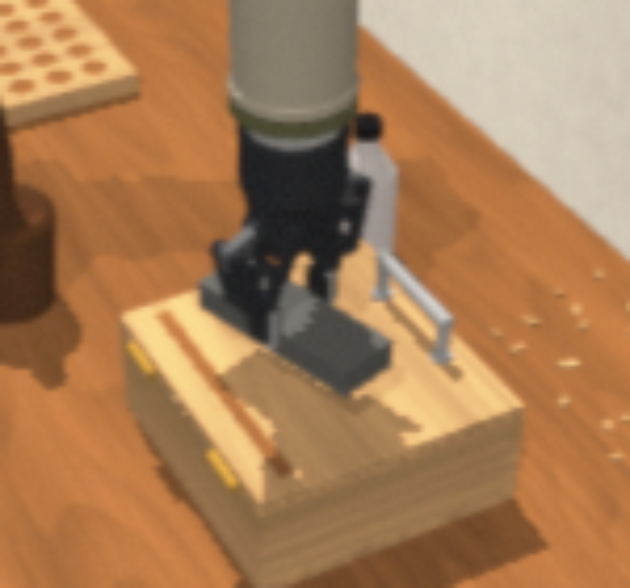

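Stone is lifted clear and level. I carry it to above the middle pad, then turn it +104 deg (keeps the last joint mid-range).

```bash
python3 -m crank '[[[-20,-10,-10],0,30],[[-30,-15,0],0,30],[[-30,-15,0],0,30],[[-30,-15,0],0,30],[[-30,-15,0],0,30]]'
python3 -m crank '[[[-30,-15,0],0,30],[[-30,-15,0],0,30],[[-30,-16,0],0,30],[[-30,-16,0],0,30],[[-30,-16,0],0,30]]'
python3 -m crank '[[[0,0,0],7,30],[[0,0,0],7,30],[[0,0,0],7,30],[[0,0,0],7,30],[[0,0,0],7,30]]'
python3 -m crank '[[[0,0,0],7,30],[[0,0,0],7,30],[[0,0,0],7,30],[[0,0,0],7,30],[[0,0,0],7,30]]'
python3 -m crank '[[[0,0,0],7,30],[[0,0,0],7,30],[[0,0,0],7,30],[[0,0,0],7,30],[[0,0,0],6,30]]'
python3 -c "
from h import *
plan([.4905,-.3195,.05],-86.8)"
```

```text
t: 6.1
eef_pos: [0.5166, -0.1533, 0.1745]
tcp_rot: [-1.859, -2.531, 0.001]
contact_force: [1.7, -0.1, -4.5]
opening: 0.0488
t: 6.52
eef_pos: [0.4871, -0.3197, 0.1743]
tcp_rot: [-1.859, -2.531, 0.0]
contact_force: [0.2, -0.2, -4.8]
opening: 0.0486
t: 6.93
eef_pos: [0.4875, -0.3183, 0.1742]
tcp_rot: [-2.54, -1.846, 0.001]
contact_force: [-0.3, -0.9, -3.7]
opening: 0.0489
t: 7.35
eef_pos: [0.4877, -0.3181, 0.1743]
tcp_rot: [-2.978, -0.998, 0.002]
contact_force: [0.7, 0.3, -4.0]
opening: 0.0486
t: 7.77
eef_pos: [0.4878, -0.3181, 0.1743]
tcp_rot: [-3.14, -0.084, 0.002]
contact_force: [0.7, 0.1, -4.7]
opening: 0.0487
tcp [ 0.4878 -0.3181  0.1743] tooly heading -86.95 bearing -33.1 j7 -0.56 open 0.0487 F [ 0.7  0.1 -4.7] t 7.77 zaxis [-0.001  0.001 -1.   ]
shift tool mm [  2.8   1.7 124.3]
turn(tool z) -0.1
shift in turned frame [  2.6   1.6 124.3]
```

```bash
python3 -m crank '[[[3,2,30],0,30],[[0,0,30],0,30],[[0,0,30],0,30],[[0,0,20],0,30],[[0,0,0],0,30]]'
python3 - <<'E'
from h import *
plan([.4905,-.3195,.036],-86.8)
for n in("top","side"):
  im=ctrl.camera(n)
  for d in ctrl.cut_out("stone",n)[:1]: print(np.round(d["xy"]),round(d["confidence"],2),rect(n,d["region"],.055))
  y,x=(120,270) if n=="top" else (190,230)
  cv2.imwrite(f"pics/{n}4.png",cv2.resize(im[y:y+140,x:x+150],None,fx=4.2,fy=4.2)[:,:,::-1])
E
```

```text
t: 8.18
eef_pos: [0.4886, -0.3178, 0.0599]
tcp_rot: [-3.136, -0.094, 0.012]
contact_force: [-0.1, 1.2, -5.0]
opening: 0.0488
tcp [ 0.4886 -0.3178  0.0599] tooly heading -86.58 bearing -33.0 j7 -0.47 open 0.0488 F [-0.1  1.2 -5. ] t 8.18 zaxis [-0.008  0.004 -1.   ]
shift tool mm [ 1.9  1.9 23.9]
turn(tool z) 0.2
shift in turned frame [ 1.8  1.8 23.9]
[329. 164.] 0.72 [ 540.4 -309.5   45.8   42.1   91.4]
[298. 275.] 0.81 [ 455.6 -325.2   93.3   64.4    2.5]
```

View pics/top4.png

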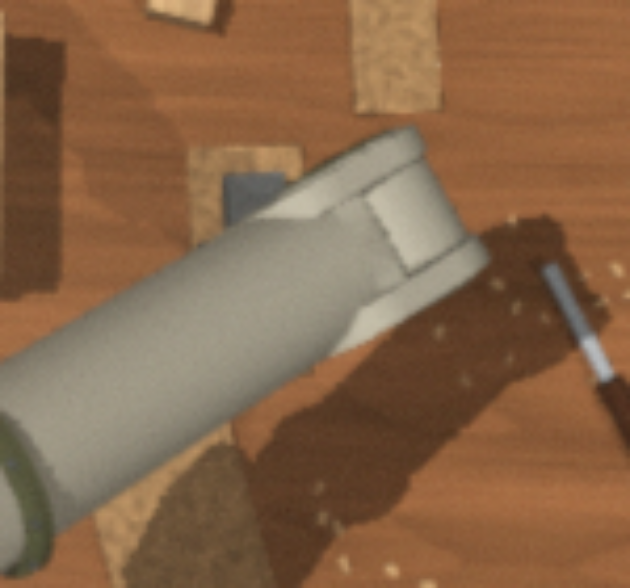

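View pics/side4.png

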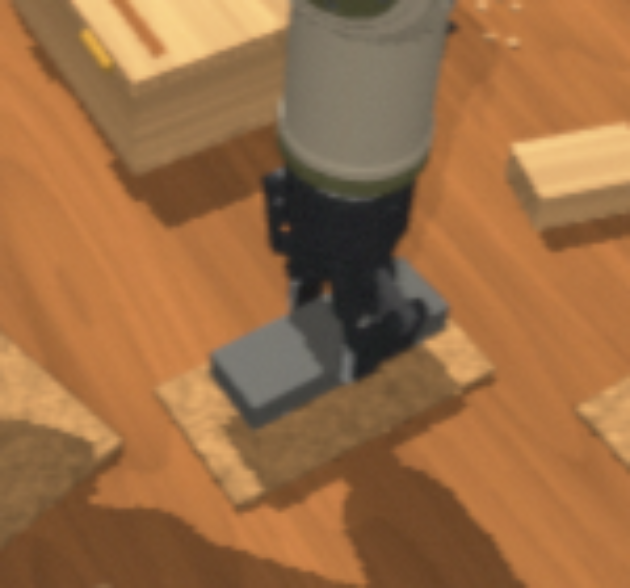

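Stone hovers ~24 mm over the pad, aligned and near centred. Setting down slowly.

```bash
python3 -m crank '[[[2,2,10],0,30],[[0,0,6],0,30],[[0,0,3],0,30],[[0,0,2],0,30],[[0,0,0],0,30]]'
python3 -m crank '[[[0,0,2],0,30],[[0,0,0],0,30]]'
```

```text
t: 8.8
eef_pos: [0.493, -0.3222, 0.0438]
tcp_rot: [-3.14, -0.093, 0.001]
contact_force: [-0.6, -0.4, -4.4]
opening: 0.0483
t: 8.97
eef_pos: [0.4932, -0.3224, 0.0422]
tcp_rot: [3.14, 0.093, -0.0]
contact_force: [-0.1, 0.7, -4.6]
opening: 0.0483
```

```bash
python3 -m crank '[[[0,0,2],0,30],[[0,0,1],0,30],[[0,0,0],0,30]]'
python3 -m crank '[[[0,0,1],0,30],[[0,0,1],0,30],[[0,0,0],0,30]]'
```

```text
t: 9.22
eef_pos: [0.4932, -0.3223, 0.0391]
tcp_rot: [-3.14, -0.093, 0.0]
contact_force: [-0.2, 0.1, -4.1]
opening: 0.0488
t: 9.47
eef_pos: [0.4932, -0.3222, 0.0371]
tcp_rot: [-3.14, -0.093, 0.0]
contact_force: [0.2, 0.0, -4.1]
opening: 0.0488
```

```bash
python3 -m crank '[[[0,0,1],0,30],[[0,0,0],0,30],[[0,0,0],0,30]]'
python3 -m crank '[[[0,0,1],0,30],[[0,0,0],0,30],[[0,0,0],0,30]]'
python3 -m crank '[[[0,0,1],0,30],[[0,0,0],0,30],[[0,0,0],0,30]]'
```

```text
t: 9.72
eef_pos: [0.4933, -0.3224, 0.0363]
tcp_rot: [3.14, 0.093, -0.0]
contact_force: [-1.0, 0.4, -4.7]
opening: 0.049
t: 9.97
eef_pos: [0.4933, -0.3224, 0.0363]
tcp_rot: [-3.14, -0.093, -0.001]
contact_force: [-3.8, 4.3, 7.0]
opening: 0.0485
t: 10.22
eef_pos: [0.4933, -0.3224, 0.0362]
tcp_rot: [-3.139, -0.093, -0.002]
contact_force: [-7.6, 7.9, 16.8]
opening: 0.0488
```

```bash
python3 -m crank '[[[0,0,-1.5],0,30],[[0,0,0],0,55],[[0,0,0],0,65],[[0,0,0],0,75],[[0,0,0],0,85]]'
python3 -m crank '[[[0,0,0],0,85],[[0,0,0],0,85],[[0,0,-15],0,85],[[0,0,-25],0,85],[[0,0,-40],0,85]]'
python3 -m crank '[[[0,0,-40],0,85],[[0,0,-40],0,85],[[0,0,-40],0,85],[[0,0,0],0,85],[[0,0,0],0,85]]'
python3 - <<'E'
from h import *
plan([.6587,.021,.2],1.3)
for n in("side",):
  im=ctrl.camera(n)
  for d in ctrl.cut_out("stone",n)[:1]: print(np.round(d["xy"]),round(d["confidence"],2),rect(n,d["region"],.033))
  y,x=(190,230)
  cv2.imwrite(f"pics/{n}5.png",cv2.resize(im[y:y+140,x:x+150],None,fx=4.2,fy=4.2)[:,:,::-1])
E
```

```text
t: 10.63
eef_pos: [0.4934, -0.3225, 0.0359]
tcp_rot: [3.14, 0.093, 0.0]
contact_force: [-0.6, 1.1, 0.4]
opening: 0.0843
t: 11.05
eef_pos: [0.4917, -0.3211, 0.1147]
tcp_rot: [-3.138, -0.093, 0.008]
contact_force: [1.1, 0.3, -0.5]
opening: 0.0848
t: 11.47
eef_pos: [0.4938, -0.3236, 0.2394]
tcp_rot: [3.138, 0.092, 0.007]
contact_force: [-0.6, 0.1, -1.5]
opening: 0.0853
tcp [ 0.4938 -0.3236  0.2394] tooly heading -86.64 bearing -33.2 j7 -0.59 open 0.0853 F [-0.6  0.1 -1.5] t 11.47 zaxis [ 0.005 -0.002 -1.   ]
shift tool mm [ 184.7 -334.5   39.4]
turn(tool z) -87.9
shift in turned frame [340.8 172.7  39.4]
[309. 276.] 0.68 [ 488.9 -329.1  153.4   59.     4.7]
```

View pics/side5.png

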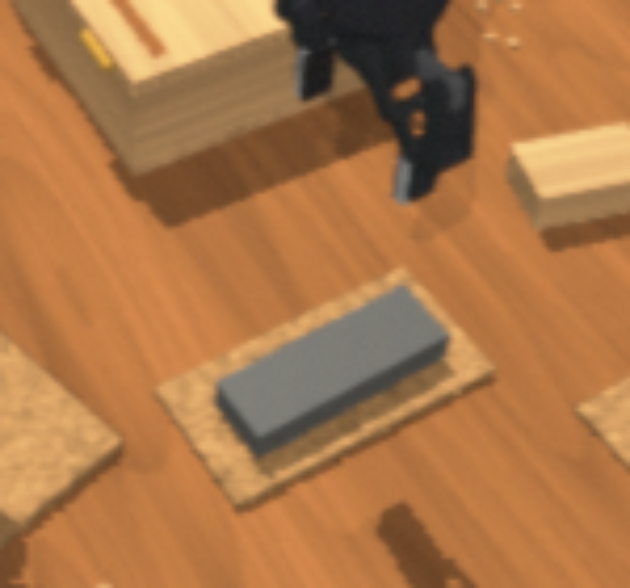

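Stone lies flat, centred and along the pad. Now to the handle.

```bash
python3 -m crank '[[[18.5,-33.5,0],0,85],[[18.5,-33.5,0],0,85],[[18.5,-33.5,0],0,85],[[18.5,-33.5,0],0,85],[[18.5,-33.5,0],0,85]]'
python3 -m crank '[[[18.5,-33.5,0],0,85],[[18.5,-33.5,0],0,85],[[18.5,-33.5,0],0,85],[[18.5,-33.5,0],0,85],[[18.5,-33.5,0],0,85]]'
python3 -m crank '[[[0,0,0],-7,85],[[0,0,0],-7,85],[[0,0,0],-7,85],[[0,0,0],-7,85],[[0,0,0],-7,85]]'
python3 -m crank '[[[0,0,0],-7,85],[[0,0,0],-7,85],[[0,0,0],-7,85],[[0,0,0],-7,85],[[0,0,0],-7,85]]'
python3 -m crank '[[[0,0,0],-7,85],[[0,0,0],-7,85],[[0,0,0],-4,85],[[0,0,0],0,85]]'
python3 - <<'E'
from h import *
plan([.6587,.021,.18],1.3)
im=ctrl.camera("side")
for d in ctrl.cut_out("handle","side"): print(np.round(d["xy"]),round(d["confidence"],2),rect("side",d["region"],.1305))
print(proj("side",[[.6587,.021,.1305],[.6587,-.029,.1305],[.6587,.071,.1305]]))
cv2.imwrite("pics/s6.png",cv2.resize(im[90:230,220:370],None,fx=4.2,fy=4.2)[:,:,::-1])
E
```

```text
t: 11.98
eef_pos: [0.5754, -0.1475, 0.2344]
tcp_rot: [-3.14, -0.092, 0.004]
contact_force: [1.3, -0.1, 0.7]
opening: 0.0851
t: 12.4
eef_pos: [0.6578, 0.0252, 0.2341]
tcp_rot: [-3.14, -0.093, 0.005]
contact_force: [0.6, 0.8, 0.4]
opening: 0.0849
t: 12.82
eef_pos: [0.6573, 0.0232, 0.2339]
tcp_rot: [-2.963, -1.041, 0.005]
contact_force: [0.3, -0.0, -1.5]
opening: 0.085
t: 13.23
eef_pos: [0.6572, 0.0231, 0.2339]
tcp_rot: [-2.512, -1.884, 0.005]
contact_force: [-1.4, 0.2, 0.1]
opening: 0.0847
t: 13.57
eef_pos: [0.6573, 0.023, 0.2341]
tcp_rot: [-2.189, -2.25, 0.003]
contact_force: [-0.2, 0.2, -0.7]
opening: 0.085
tcp [0.6573 0.023  0.2341] tooly heading 1.57 bearing 2.0 j7 0.22 open 0.085 F [-0.2  0.2 -0.7] t 13.57 zaxis [-0.003 -0.    -1.   ]
shift tool mm [-2.1  1.5 54.1]
turn(tool z) 0.3
shift in turned frame [-2.   1.4 54.1]
[299. 162.] 0.53 [658.   18.9  95.8  11.3  91.3]
[[298.67554563 158.37423155]
 [306.95114573 167.01283269]
 [290.81441301 150.16827811]]
```

View pics/s6.png

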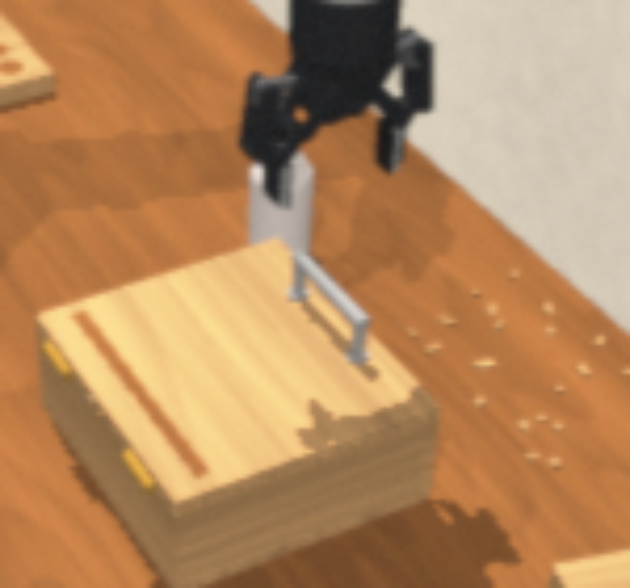

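```bash
python3 -m crank '[[[-2.5,1.3,30],0,85],[[0,0,30],0,85],[[0,0,25],0,85],[[0,0,10],0,85],[[0,0,0],0,85]]'
python3 - <<'E'
from h import *
plan([.6585,.0205,.136],1.3)
im=ctrl.camera("side")
cv2.imwrite("pics/s7.png",cv2.resize(im[90:230,220:370],None,fx=4.2,fy=4.2)[:,:,::-1])
E
```

```text
t: 14.08
eef_pos: [0.6576, 0.021, 0.1374]
tcp_rot: [-2.193, -2.244, 0.007]
contact_force: [-0.8, 0.0, 0.5]
opening: 0.0848
tcp [0.6576 0.021  0.1374] tooly heading 1.3 bearing 1.8 j7 0.25 open 0.0848 F [-0.8  0.   0.5] t 14.08 zaxis [-0.006 -0.001 -1.   ]
shift tool mm [-0.5  0.9  1.4]
turn(tool z) 0.0
shift in turned frame [-0.5  0.9  1.4]
```

View pics/s7.png

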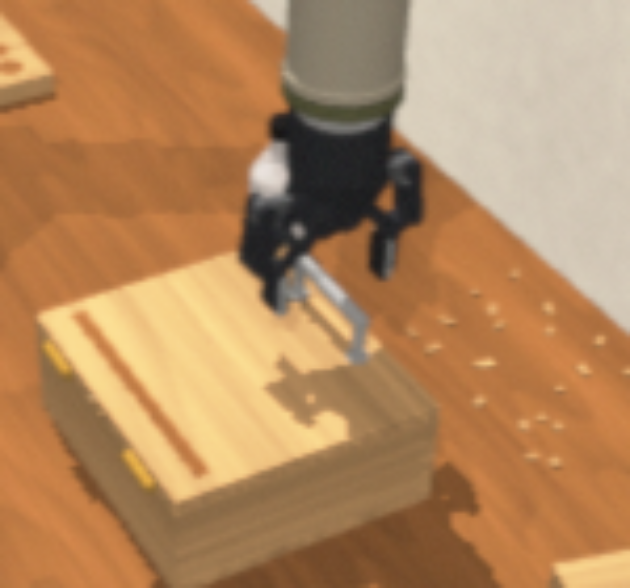

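Jaws straddle the bar's middle. Closing.

```bash
python3 -m crank '[[[0,1,0],0,40],[[0,0,0],0,20],[[0,0,0],0,0],[[0,0,0],0,0],[[0,0,0],0,0]]'
python3 -m crank '[[[0,0,0],0,0],[[0,0,0],0,0],[[0,0,0],0,0],[[0,0,0],0,0],[[0,0,0],0,0]]'
python3 - <<'E'
from h import *
plan([.6585,.0205,.136],1.3)
im=ctrl.camera("side")
cv2.imwrite("pics/s8.png",cv2.resize(im[90:230,220:370],None,fx=4.2,fy=4.2)[:,:,::-1])
E
```

```text
t: 14.55
eef_pos: [0.6608, 0.0206, 0.1416]
tcp_rot: [2.194, 2.248, 0.002]
contact_force: [0.0, -0.0, 0.7]
opening: 0.0253
t: 14.97
eef_pos: [0.6597, 0.0205, 0.1413]
tcp_rot: [-2.194, -2.247, 0.001]
contact_force: [-5.6, 0.6, 4.6]
opening: 0.0094
tcp [0.6597 0.0205 0.1413] tooly heading 1.37 bearing 1.8 j7 0.25 open 0.0094 F [-5.6  0.6  4.6] t 14.97 zaxis [-0.002  0.001 -1.   ]
shift tool mm [-0.  -1.2  5.3]
turn(tool z) 0.1
shift in turned frame [-0.  -1.2  5.3]
```

View pics/s8.png

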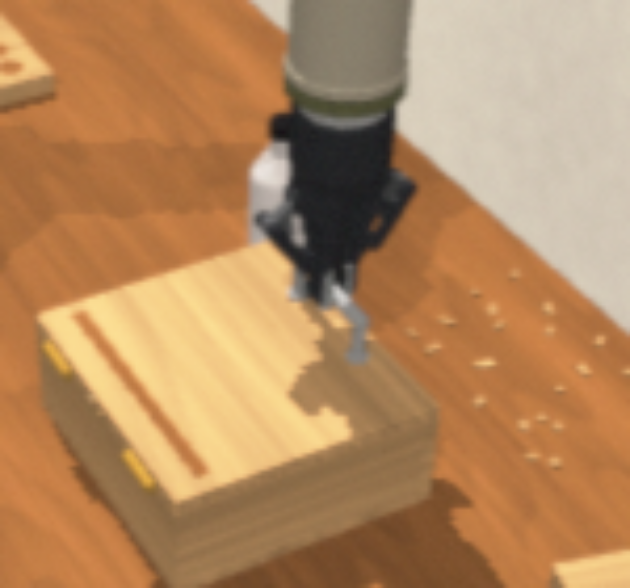

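Grip sits ~8 mm too near the tips (TCP settled at 0.141). There is plenty of time, so I regrip slightly deeper.

```bash
python3 -m crank '[[[0,-1.5,0],0,40],[[0,0,0],0,40],[[0,0,0],0,40],[[0,0,5],0,40],[[0,0,0],0,40]]'
python3 -m crank '[[[0,0,0],0,0],[[0,0,0],0,0],[[0,0,0],0,0],[[0,0,0],0,0],[[0,0,0],0,0]]'
python3 -m crank '[[[0,0,0],0,0],[[0,0,0],0,0],[[0,0,0],0,0]]'

```

```text
t: 15.43
eef_pos: [0.6587, 0.0207, 0.1347]
tcp_rot: [-2.194, -2.248, 0.001]
contact_force: [-0.7, -0.7, 0.2]
opening: 0.0399
t: 15.85
eef_pos: [0.6595, 0.0205, 0.1359]
tcp_rot: [2.194, 2.248, 0.001]
contact_force: [4.8, -0.1, -2.1]
opening: 0.0095
t: 16.1
eef_pos: [0.6595, 0.0206, 0.136]
tcp_rot: [2.194, 2.248, 0.001]
contact_force: [4.7, -0.1, -2.7]
opening: 0.0102
```

```bash
python3 -c "
import numpy as np
t=np.radians(np.arange(0,41,2));x=195*np.cos(t)-45*np.sin(t);z=195*np.sin(t)+45*np.cos(t)
print([(round(a,1),round(-b,1)) for a,b in zip(np.diff(x),np.diff(z))],x[-1]-x[0],z[-1]-z[0])"
```

```text
[(np.float64(-1.7), np.float64(-6.8)), (np.float64(-1.9), np.float64(-6.7)), (np.float64(-2.2), np.float64(-6.6)), (np.float64(-2.4), np.float64(-6.6)), (np.float64(-2.6), np.float64(-6.5)), (np.float64(-2.8), np.float64(-6.4)), (np.float64(-3.1), np.float64(-6.3)), (np.float64(-3.3), np.float64(-6.2)), (np.float64(-3.5), np.float64(-6.0)), (np.float64(-3.7), np.float64(-5.9)), (np.float64(-3.9), np.float64(-5.8)), (np.float64(-4.1), np.float64(-5.7)), (np.float64(-4.3), np.float64(-5.5)), (np.float64(-4.5), np.float64(-5.4)), (np.float64(-4.7), np.float64(-5.2)), (np.float64(-4.9), np.float64(-5.0)), (np.float64(-5.0), np.float64(-4.9)), (np.float64(-5.2), np.float64(-4.7)), (np.float64(-5.4), np.float64(-4.5)), (np.float64(-5.5), np.float64(-4.3))] -74.54677602769357 114.81558382922918
```

```bash
python3 -m crank '[[[0,-0.8,-3.4],0,0],[[0,-0.9,-3.4],0,0],[[0,-1.9,-6.7],0,0],[[0,-2.2,-6.6],0,0],[[0,0,0],0,0]]'
python3 - <<'E'
from h import *
plan([.6585,.0205,.136],1.3)
im=ctrl.camera("side")
cv2.imwrite("pics/s9.png",cv2.resize(im[80:220,220:370],None,fx=4.2,fy=4.2)[:,:,::-1])
E
```

```text
t: 16.52
eef_pos: [0.6533, 0.0205, 0.1571]
tcp_rot: [2.194, 2.248, 0.002]
contact_force: [4.6, -0.2, -1.5]
opening: 0.0099
tcp [0.6533 0.0205 0.1571] tooly heading 1.4 bearing 1.8 j7 0.25 open 0.0099 F [ 4.6 -0.2 -1.5] t 16.52 zaxis [ 0.001  0.001 -1.   ]
shift tool mm [-0.1  5.1 21.1]
turn(tool z) 0.1
shift in turned frame [-0.1  5.2 21.1]
```

View pics/s9.png

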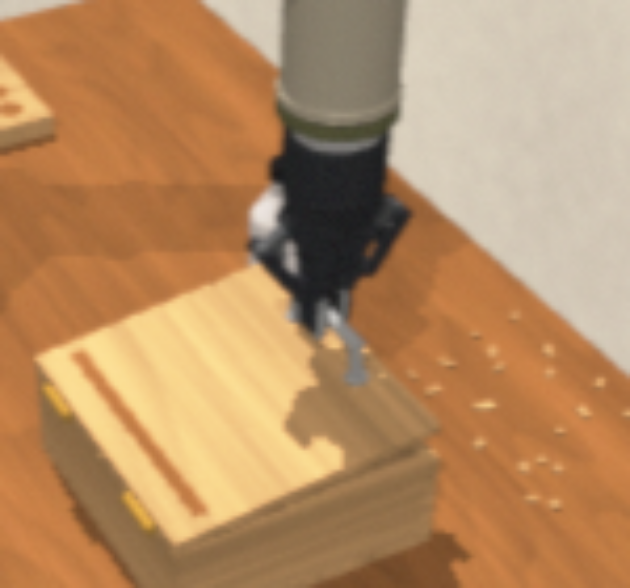

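The lid opens with the bar held (about 6 deg). Continuing along the arc.

```bash
python3 -m crank '[[[0,-2.4,-6.6],0,0],[[0,-2.6,-6.5],0,0],[[0,-2.8,-6.4],0,0],[[0,-3.1,-6.3],0,0],[[0,-3.3,-6.2],0,0]]'
python3 -m crank '[[[0,-3.5,-6],0,0],[[0,-3.7,-5.9],0,0],[[0,-3.9,-5.8],0,0],[[0,-4.1,-5.7],0,0],[[0,-4.3,-5.5],0,0]]'
python3 - <<'E'
from h import *
plan([.6595-.0745,.0205,.136+.1148],1.3)
E
```

```text
t: 16.98
eef_pos: [0.6394, 0.0204, 0.188]
tcp_rot: [2.193, 2.248, 0.001]
contact_force: [4.6, 1.0, 0.5]
opening: 0.0097
t: 17.4
eef_pos: [0.6198, 0.0203, 0.217]
tcp_rot: [2.193, 2.249, 0.002]
contact_force: [4.7, 1.9, -1.2]
opening: 0.0099
tcp [0.6198 0.0203 0.217 ] tooly heading 1.44 bearing 1.9 j7 0.21 open 0.0099 F [ 4.7  1.9 -1.2] t 17.4 zaxis [ 0.001  0.001 -1.   ]
shift tool mm [  1.1 -34.8 -33.8]
turn(tool z) 0.1
shift in turned frame [  1.  -34.8 -33.8]
```

```bash
python3 -m crank '[[[0,-4.5,-5.4],0,0],[[0,-4.7,-5.2],0,0],[[0,-4.9,-5],0,0],[[0,-5,-4.9],0,0],[[0,-5.2,-4.7],0,0]]'
python3 -m crank '[[[0,-5.4,-4.5],0,0],[[0,-5.5,-4.3],0,0],[[0,0,0],0,0],[[0,0,0],0,0],[[0,0,0],0,0]]'
python3 - <<'E'
from h import *
plan([.6595-.0745,.0205,.136+.1148],1.3)
for n in("side","top"):
  im=ctrl.camera(n)
  cv2.imwrite(f"pics/{n}10.png",cv2.resize(im,None,fx=1.5,fy=1.5)[:,:,::-1])
  for d in ctrl.cut_out("stone",n)[:2]: print(np.round(d["xy"]),round(d["confidence"],2),rect(n,d["region"],.033))
E
```

```text
t: 17.82
eef_pos: [0.5954, 0.0201, 0.2422]
tcp_rot: [-2.193, -2.249, -0.002]
contact_force: [3.9, 3.6, 0.1]
opening: 0.0099
t: 18.23
eef_pos: [0.5847, 0.0201, 0.2507]
tcp_rot: [-2.192, -2.25, -0.002]
contact_force: [3.3, 4.7, 1.4]
opening: 0.01
tcp [0.5847 0.0201 0.2507] tooly heading 1.48 bearing 2.0 j7 0.17 open 0.01 F [3.3 4.7 1.4] t 18.23 zaxis [ 0.001  0.001 -1.   ]
shift tool mm [ 0.4  0.3 -0.1]
turn(tool z) 0.2
shift in turned frame [ 0.4  0.3 -0.1]
[310. 277.] 0.63 [ 488.6 -330.2  160.9   66.2    3.4]
[331. 178.] 0.59 [ 494.3 -320.1  146.    47.9    3.2]
```

View pics/side10.png

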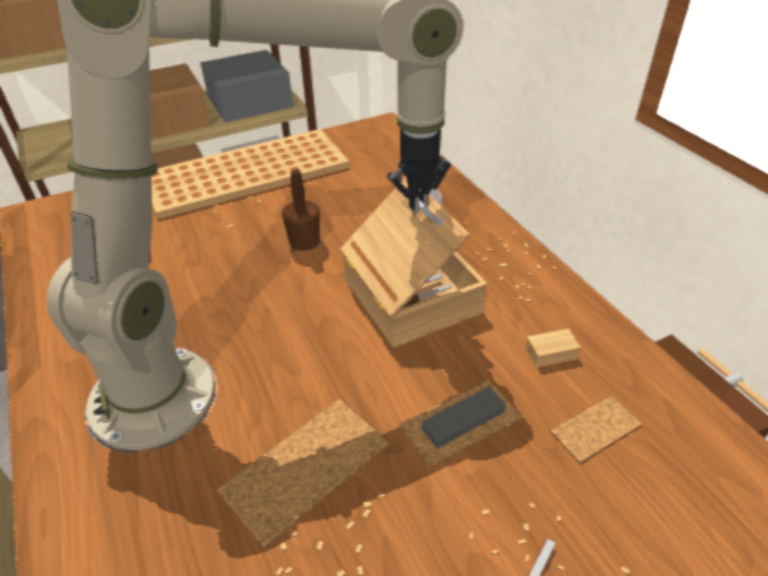

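View pics/top10.png

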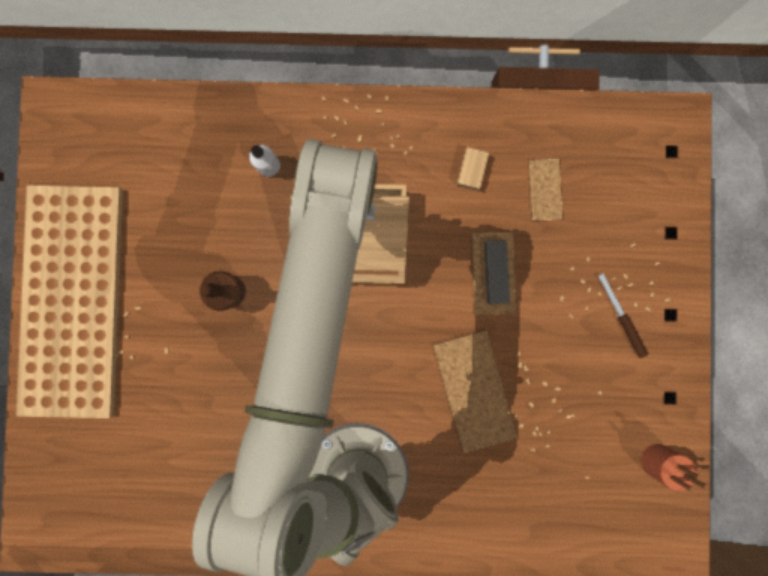

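Lid is raised, with the handle held and the stone on the pad. Next I check the lid angle from the free-edge corner, seen in the side view at about (467,235)/1.5.

```bash
python3 - <<'E'
from h import *
im=ctrl.camera("side")
c=(np.array([.6585,.0203])-.085*np.array([np.cos(.023),np.sin(.023)]))
ex=np.array([np.cos(.023),np.sin(.023),0]);ey=np.array([-ex[1],ex[0],0]);h=np.r_[c,.0855]-.11*ex
v=cv2.resize(im[110:240,210:340],None,fx=4.6,fy=4.6,interpolation=cv2.INTER_CUBIC)[:,:,::-1].copy()
for a,col in((34,(255,0,0)),(40,(0,255,0)),(46,(0,0,255))):
    t=np.radians(a);u=np.cos(t)*ex+[0,0,np.sin(t)];n=-np.sin(t)*ex+[0,0,np.cos(t)]
    P=np.array([h+.22*u+.01*n-.12*ey,h+.01*n-.12*ey,h+.195*u+.045*n-.05*ey])
    q=proj("side",P);print(a,np.round(q,1).tolist())
    q=((q-[210,110])*4.6).astype(int); cv2.line(v,tuple(map(int,q[0])),tuple(map(int,q[1])),col,1); cv2.circle(v,tuple(map(int,q[2])),3,col,1)
cv2.imwrite("pics/s11.png",v); plan([.585,.0201,.2508])
print(np.abs(ctrl.read_state()["joint_vel"]).max())
E
```

```text
34 [[317.5, 158.7], [261.5, 211.2], [292.7, 145.8]]
40 [[313.7, 155.2], [261.3, 211.4], [288.1, 143.6]]
46 [[309.1, 152.3], [261.0, 211.7], [283.0, 141.9]]
tcp [0.5849 0.0201 0.2507] tooly heading 1.49 bearing 2.0 j7 0.17 open 0.0096 F [3.8 4.8 1.5] t 18.48 zaxis [ 0.001  0.001 -1.   ]
shift tool mm [ 0.   0.1 -0.1]
0.001978138665266134
```

View pics/s11.png

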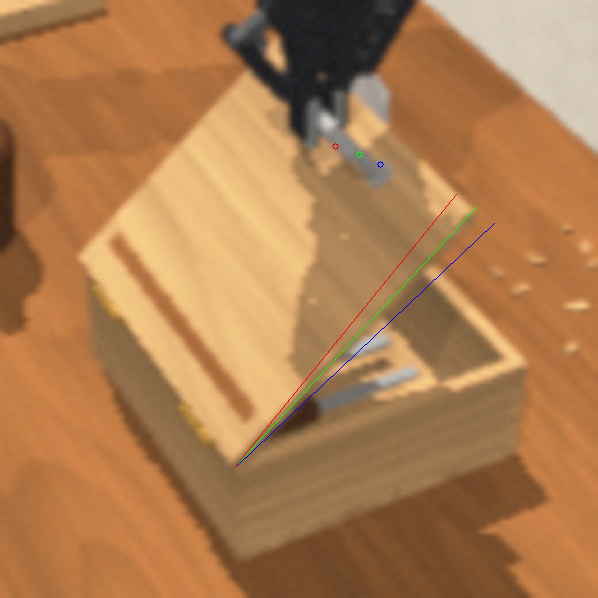

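```bash
python3 -c "
from rig import ctrl
print(ctrl.finish_job())"
```

```text
the job is handed in; nothing more can be done
None
```

The job is handed in at about 18.5 s: the stone is on the cork pad, and the gripper is holding the lid open by its bar handle at about 40°. No verdict was reported.

- **Stone:** I lifted it off the closed lid and carried it to the middle-sized pad, which measured 199 x 102 mm. I set it down at low speed, pressing with about 17 N, and let go while the lid was still closed. In the last top view its centre is about 4 mm from the pad's and its length is in line with the pad to within about 1°. The side view put the centre about 10 mm off, because its outline includes the stone's side faces. Both are well inside the 35 mm limit.
- **Lid:** I gripped the bar, opened and took a deeper grip because the first was near the fingertips, then raised the lid along its arc at roughly 0.4 rad/s. The tool position works out to about 40°. The 40° line drawn on the side picture meets the lid's free corner; the 34° and 46° lines do not. The predicted end of the bar was a few pixels off in that overlay.
- **At hand-in:** the arm was still and the outside force on the tool was about 6 N. The gripper reads a 10 mm opening on the 12 mm bar, and it also read about 1.3 mm low on the stone.
- **Other objects:** the mallet, glue bottle and offcut look untouched in the last pictures; I did not measure their positions again.

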